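Open the locked-out block heater

TASK

Lift the red lock-out tag up and off the hook on the heater's lid and put it in the blue tray. Then try the lid by its grip before you touch the blue release: if it is caught, push the release fully back. Raise the lid to at least 45 degrees and finish while still holding it open there, with the tag left in the tray and the other things on the bench left undisturbed.

Things in the scene. Friction and masses are not known exactly. Their poses are not given: they have to be found in the camera images.
- heater: White dry-block heater fixed to the bench, 200 mm deep (x), 300 wide (y), 122 high. Origin: centre of its underside; x points from the front (with the hook) to the back, z up. A grey lid covers its right part (y -148 to +48, top at z = 122); a flat control deck of the same height is its left part (y +50 to +150). A bolt hidden inside may or may not hold the lid; nothing outside shows which.
- lid (a joint): Angle of the lid: 0 shut, grows as it is raised, stop at 1.25. It is hinged along the heater's back edge and falls shut when let go (0.35 kg; about 2 N at the grip raises it). If it is caught it still has play and stops hard at about 0.05 rad (9 mm at the grip); if not, it just goes on up. The grip goes up on an arc about the hinge, a little backward at first.
- lid_grip (a point): Centre of the lid's grip: a black round bar along the heater's y, 44 mm long, 18 mm thick, on a central stem 12 mm square, its centre 34 mm above the lid's top. With the lid shut at (-75, -50, 156) mm in the heater's frame. It moves with the lid; the bar can turn in a pinch on its two flat ends.
- lid_hinge (a point): A fixed point on the lid's hinge axis, at (100, -50, 116) mm in the heater's frame; the axis runs along the heater's y.
- release (a joint): Travel of the release: 0 at the front (always so at the start), 0.034 m fully back. It slides along the heater's +x with about 2.5 to 5 N of friction and stays where it is left. Pushed fully back it carries the hidden bolt clear of the lid for good (the lid must be shut or hanging loose).
- release_knob (a point): Centre of the top of the release's blue knob, a block 20 (x) x 24 (y) x 34 mm high on the control deck, top 156.5 mm above the bench; at (-65, 100) mm in the heater's frame at the start.
- tag: Red lock-out tag, a loose rigid plate 6 mm thick (its x) x 40 wide (its y) x 80 high (its z), 40 g. Origin: centre of its lower edge. Hole 14 mm wide, from 40 to 64 mm above the lower edge. It hangs by the hole on the lid's hook, at (-122, -50) mm in the heater's frame, lower edge 55 mm above the bench, its plane parallel to the heater's front and 19 mm before it.
- hook_tip (a point): Tip of the steel hook that carries the tag, in the middle of the lid's front edge: a level rod 7 mm thick sticks out 35 mm to the front, then turns up; this tip is 12 mm above the rod's axis. The tag comes off by going up about 18 mm, then 40 mm away from the heater. With the lid shut at (-135, -50, 128) mm in the heater's frame; moves with the lid.
- tag_mid (a point): Centre of the tag, 40 mm above its lower edge.
- tray: Blue open tray on the bench, 180 (x) x 130 (y) x 30 mm high outside, walls and floor 4 to 5 mm. Origin: centre of its underside.
- beaker: Bystander: clear glass beaker, 68 mm wide, 90 high. Origin: middle of its underside.
- flask: Bystander: pale green conical flask, 84 mm wide, 125 high. Origin: middle of its underside.
- jar: Bystander: amber jar with white lid, 60 mm wide, 100 high. Origin: middle of its underside.
- dish: Bystander: white ceramic dish, 70 mm wide, 18 high. Origin: middle of its underside.
- spatula: Bystander: spatula lying flat, 170 mm long. Origin: middle of its underside.
Things that resemble listed ones, but are neither listed nor needed, are in the scene too. There is more than one size of the tray; the one meant has the size given above.

How it is judged:
By the outcome, as a careful person would: the job done as asked, in the order asked, and still so for the second after the job is handed in, while the arm keeps its last pose, push and grip.
It also fails if it takes over 72 s, if anything falls off the work surface, if the arm or the gripper's body presses on something with over 40 N, if the wrist force passes 120 N, or if a joint passes its speed limit or range.

ROBOT

A 6-joint arm with a two-finger parallel gripper is mounted at the origin on the work surface. World frame = base frame: x ahead of the robot, y to its left, z up, the work surface at z = 0. Lengths are in m, angles in rad, forces in N, time in s.
With the tool pointing down it reaches from about 0.25 to 0.775 m from the base axis. Payload 4 kg.
Tool frame: the origin (TCP) lies midway between the tips of the shut fingers; the grasp point (between the pads) lies 19 mm behind it (env.grip_depth is the distance from the TCP to the grasp point, in m); z points along the fingers, y is the line along which they close (so a half turn about z gives the same grasp; the last joint's range is limited). The gripper opens to 94 mm and grips with 3 to 60 N. Pads are 16 mm wide; open, the fingers measure 119 mm over their backs; the gripper's body (75 mm by 177 mm) begins 78 mm behind the grasp point.
Start: joints at [1.125, 0.087, 1.371, -0, 1.684, -0.103], TCP at [0.185, 0.518, 0.206] pointing down, gripper open.
Joint ranges: [-3.1, 3.1], [-0.76, 2.03], [0.27, 2.55], [-1.08, 4.22], [0.17, 2.65], [-2.57, 2.57]. Speed limits (rad/s): [2.79, 2.79, 3.14, 3.14, 3.14, 3.14].

INTERFACE

Orientations are given as a rotation vector (axis times angle).
In Python, from rig import status, cams, hand_in, env gives the robot as it stands.
- The arm moves only by the tool drive_tool, never from a script. Its argument "moves" is a list of rows, each a list of 7 numbers: the gripper's target within -1 to 1 (fully open at 1, half-way at 0, shut at -1), then the shift along the tool's x, y, z in mm, then the turn, a rotation vector about the tool's x, y, z in rad. In form: [[fingers, dx, dy, dz, wx, wy, wz], ...]. A call has 1 to 12 rows; each row is the pose to reach, as a shift and turn from the pose commanded when the call began, along the tool's axes at that moment; what a row does not reach only later rows make up. A row lasts 1/10 s, in which the tool goes at most 50 mm and 8.59 degrees, less where a joint would pass 70% of its speed; a pose out of reach is approached as far as the arm can. A call with a gripper value outside its range is refused whole. The fingers move at their own pace and stop on an object; the grip force is fixed at half the most. Time passes only in rows, so rows that repeat a pose let the fingers close. It gives the time, the measured TCP pose, the force, the opening and the grip force at its end, in the units of the state.
- status.get_obs(): the state, without advancing time (a new reading comes with each control period).
- cams.read_camera(name): name is "scene" or "top" or "wrist"; returns a dict with "frame" (384x512x3 uint8, red, green, blue), "depth" (384x512 float32, m along the optical axis (not along the pixel's ray), 0 where there is no reading), "K" (3x3 intrinsics, pixels), "world_to_cam" (4x4, takes a point from world to camera coordinates); the wrist camera has in their place "T_tool_cam" (4x4, takes a point from camera to tool coordinates, whose origin is the TCP and whose axes are the flange's). Camera axes: x right, y down, z forward; pixel columns grow to the right and rows downward; lengths in m; the calibration is good to about 2 mm. A picture is of the moment at which its call begins: read the wrist's pose just before it.
- hand_in(): hands the job in; it is judged then, once.
The state is a dict: "t": time; "qpos": joint angles; "joint_velocities": joint speeds; "joint_torque": joint torques, N m; "position": TCP position; "eef_rot": TCP orientation; "ft_force": force on the tool from outside, world axes, zero at the start; "torque": the same for the moment, N m; "width": opening from 0.0 (shut) to 1.0 (fully open); "gripper_force": force on a finger pad.
Only numpy, scipy, OpenCV 4.12 (cv2) and the standard library are available. Lean on these libraries where they do the work, as an engineer would, in place of code of your own. Each camera call takes 0.05 s, during which the arm holds its last target. There are 200 camera calls.

## Working session

There is one attempt and no reset: what is moved stays moved. The work goes in short steps, Python scripts to look and compute and a tool call to move; the robot and the scene stay as the last step left them, time stands still between calls to the robot, and variables do not carry over. Pictures are saved under pics/ and viewed, at most 10 in all, crops included, and the job is handed in when it is done.

Besides the shell and the picture viewer there is one more tool, called after "Call:" by a JSON object that holds its "name" and its "arguments", one argument or row to a line. drive_tool: Moves the arm, as the interface text tells. Its arguments: {"type":"object","properties":{"moves":{"type":"array","items":{"type":"array","items":{"type":"number"}}}},"required":["moves"]}

```bash
ls; mkdir -p pics
cat > h.py <<'E'
import numpy as np, cv2
from rig import status, cams, hand_in, env
from scipy.spatial.transform import Rotation as R
def cloud(n):
    o=status.get_obs(); c=cams.read_camera(n); d=c["depth"]; K=c["K"]
    v,u=np.mgrid[:d.shape[0],:d.shape[1]]
    P=np.stack([(u-K[0,2])/K[0,0]*d,(v-K[1,2])/K[1,1]*d,d],-1)
    if n=="wrist":
        T=np.eye(4);T[:3,:3]=R.from_rotvec(o["eef_rot"]).as_matrix();T[:3,3]=o["position"];T=T@c["T_tool_cam"]
    else: T=np.linalg.inv(c["world_to_cam"])
    W=P@T[:3,:3].T+T[:3,3]; W[d<=0]=np.nan
    return c["frame"],W
E
python3 - <<'E'
from h import *
for n in("scene","top"):
    f,W=cloud(n); cv2.imwrite(f"pics/{n}0.png",f[...,::-1]); np.savez(f"{n}0.npz",f=f,W=W)
print(status.get_obs(), env.grip_depth)
E
```

```text
pics
{'t': 0.1, 'qpos': array([ 1.12492566e+00,  8.78928424e-02,  1.37207892e+00, -1.53933610e-05,
        1.68358693e+00, -1.03085518e-01]), 'joint_velocities': array([-0.00214676, -0.00227843, -0.00393031,  0.0008401 ,  0.00119825,
       -0.00063445]), 'joint_torque': array([ 1.33193735e-03, -3.41253698e+01, -3.03301835e+01,  7.18353828e-02,
        3.03664268e-02, -1.00924437e-04]), 'position': array([0.1846538 , 0.51756331, 0.20442707]), 'eef_rot': array([-5.35727388e-01, -3.09505029e+00,  2.97866781e-03]), 'ft_force': array([-0.00307458, -0.13701116,  0.53922671]), 'torque': array([ 0.02892156, -0.05130418, -0.02935674]), 'gripper_force': 0.0, 'width': 1.0014758615446335} 0.0188
```

View pics/scene0.png

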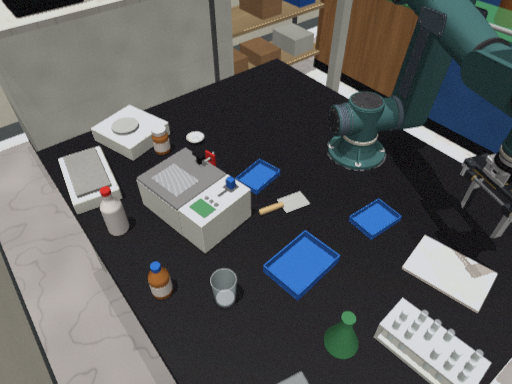

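View pics/top0.png

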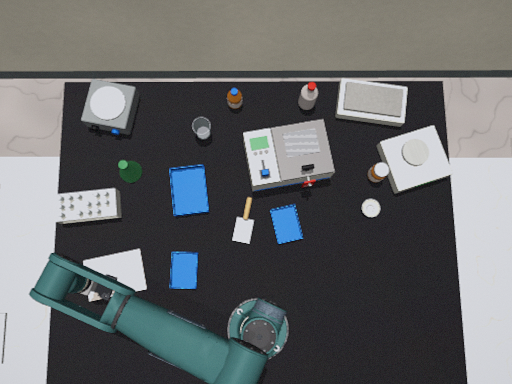

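The scene shows the heater in the top view at (288,155), with the blue knob at (265,172), the grip at (308,167) and the tag at (309,182). The big tray is at (189,190); the trays at (286,224) and (184,270) are smaller.

```bash
cat > m.py <<'E'
from h import *
def rect(p): 
    (c,s,a)=cv2.minAreaRect(p[:,:2].astype(np.float32)*1000); return np.round(c,1),np.round(s,1),round(a,2)
D=np.load("top0.npz"); f=D["f"].astype(int);W=D["W"]; S=np.load("scene0.npz")
v,u=np.mgrid[:384,:512]
r,g,b=f[...,0],f[...,1],f[...,2]
roi=(u>235)&(u<340)&(v>110)&(v<200); z=W[...,2]
top=roi&(z>.112)&(z<.130)&~((r>120)&(g<80)); print("heater top",rect(W[top]),np.median(z[top]))
# exact: also PCA-less median
blue=(b>120)&(r<80)
for n,m in(("big",(u>160)&(u<215)&(v>155)&(v<225)),("knob",roi&(z>.135))):
    m=m&blue; print(n,m.sum(),rect(W[m]),W[m].mean(0),np.nanmax(z[m]))
red=roi&(r>120)&(g<70); print("red",W[red].mean(0),rect(W[red]))
bl=roi&(f.sum(-1)<120)&(z>.135); print("grip",bl.sum(),rect(W[bl]),np.median(z[bl]))
f=S["f"].astype(int);W=S["W"];r,g,b=f[...,0],f[...,1],f[...,2];z=W[...,2]
roi=(u>130)&(u<255)&(v>140)&(v<250)
top=roi&(z>.115)&(z<.127); print("S heater top",rect(W[top]))
red=roi&(r>120)&(g<70)&(u>190); print("S red",red.sum(),W[red].mean(0),rect(W[red]),np.nanmin(z[red]),np.nanmax(z[red]))
k=roi&(b>120)&(r<80)&(z>.135); print("S knob",W[k].mean(0))
k=(b>120)&(r<80)&(u>255)&(u<345)&(v>225)&(v<300);print("S tray",rect(W[k]),W[k].mean(0))
E
python3 m.py
```

```text
heater top (array([ 610.6, -117.8]), array([237.6, 299. ]), 10.0) 0.12226993134814479
big 1678 (array([514.6, 252.4]), array([195. , 126.3]), 9.43) [nan nan nan] 0.040607481024055314
knob 33 (array([548.5, -28.9]), array([19.3, 21.1]), 6.11) [ 0.54705556 -0.02882294  0.15610937] 0.16586862481627507
red [ 0.51557244 -0.18545832  0.13283763] (array([ 515.7, -185.7]), array([ 4.3, 37.3]), 9.77)
grip 35 (array([ 549.4, -110.6]), array([ 14.5, 176.5]), 10.6) 0.16292458824072797
S heater top (array([ 613.4, -116.7]), array([235.2, 301.5]), 9.39)
S red 74 [ 0.51071295 -0.19645423  0.10864583] (array([ 475.3, -257.4]), array([202.8,  31.7]), 60.71) -0.0044440009165596095 0.13463103200944548
S knob [ 0.55067308 -0.02505714  0.15268818]
S tray (array([501.8, 247.4]), array([205.4, 144.6]), 9.0) [nan nan nan]
```

```bash
cat >> h.py <<'E'
O=np.array([.628,-.115,0]); A=np.deg2rad(9.9)
def hw(*p): # heater mm -> world m
    return O+R.from_euler('z',A).apply(np.array(p)/1000.)
def down(yd): # tool down, tool y axis at world angle yd (deg)
    a=np.deg2rad(yd); y=np.array([np.cos(a),np.sin(a),0]); z=np.array([0,0,-1.]); return np.stack([np.cross(y,z),y,z],1)
def go(pos,Rt=None):
    o=status.get_obs(); Rc=R.from_rotvec(o["eef_rot"]).as_matrix()
    Rt=Rc if Rt is None else Rt
    print("pos",np.round(o["position"],4),"t",round(o["t"],2),"MOVE",np.round(Rc.T@(np.array(pos)-o["position"])*1000,1),np.round(R.from_matrix(Rc.T@Rt).as_rotvec(),4))
E
python3 - <<'E'
from h import *
p=hw(-122,-50,270);print(p);go(p,down(-80.1))
E
```

```text
[ 0.51641312 -0.18523082  0.27      ]
pos [0.1847 0.5176 0.2044] t 0.1 MOVE [-548.7 -550.5  -64.6] [-9.000e-04  2.500e-03  2.626e+00]
```

Call:
{"name": "drive_tool", "arguments": {
  "moves": [
    [1, 0, 0, -65, 0, 0, 0.1],
    [1, 0, 0, -65, 0, 0, 0.2],
    [1, -549, -550, -65, -0.001, 0.002, 2.626],
    [1, -549, -550, -65, -0.001, 0.002, 2.626],
    [1, -549, -550, -65, -0.001, 0.002, 2.626],
    [1, -549, -550, -65, -0.001, 0.002, 2.626],
    [1, -549, -550, -65, -0.001, 0.002, 2.626],
    [1, -549, -550, -65, -0.001, 0.002, 2.626],
    [1, -549, -550, -65, -0.001, 0.002, 2.626],
    [1, -549, -550, -65, -0.001, 0.002, 2.626],
    [1, -549, -550, -65, -0.001, 0.002, 2.626],
    [1, -549, -550, -65, -0.001, 0.002, 2.626]
  ]
}}

```text
t: 1.3
position: [0.3988, 0.064, 0.2702]
eef_rot: [-2.683, -1.631, -0.002]
ft_force: [0.2, 0.2, 0.2]
width: 1.002
gripper_force: 0.0
```

Run:
```python
from h import *
p=hw(-122,-50,270);go(p,down(-80.1))
```

```text
pos [0.3988 0.064  0.2702] t 1.3 MOVE [-1.671e+02  2.191e+02 -1.000e-01] [-0.0011 -0.0012  0.9197]
```

Call:
{"name": "drive_tool", "arguments": {
  "moves": [
    [1, -160, 210, 0, 0, 0, 0.92],
    [1, -160, 210, 0, 0, 0, 0.92],
    [1, -160, 210, 0, 0, 0, 0.92],
    [1, -160, 210, 0, 0, 0, 0.92],
    [1, -160, 210, 0, 0, 0, 0.92],
    [1, -160, 210, 0, 0, 0, 0.92],
    [1, -160, 210, 0, 0, 0, 0.92],
    [1, -160, 210, 0, 0, 0, 0.92],
    [1, -160, 210, 0, 0, 0, 0.92]
  ]
}}

```text
t: 2.2
position: [0.5126, -0.1707, 0.2705]
eef_rot: [-3.127, -0.286, -0.001]
ft_force: [0.2, -0.2, 1.0]
width: 0.999
gripper_force: 0.0
```

Run:
```python
from h import *
f,W=cloud("wrist"); cv2.imwrite("pics/w1.png",f[...,::-1]); np.savez("w1.npz",f=f,W=W)
r,g,b=np.moveaxis(f.astype(int),-1,0); z=W[...,2]
for n,m in(("red",(r>120)&(g<70)&(b<70)),("blue",(b>120)&(r<80)&(z>.13)),("dark",(f.max(-1)<60)&(z>.14)&(z<.175))):
    print(n,m.sum(),np.nanmedian(W[m],0),np.nanmin(W[m],0),np.nanmax(W[m],0))
red=(r>120)&(g<70)&(b<70)&(z>.125)
if red.sum()>10: print(red.sum(),cv2.minAreaRect(W[red][:,:2].astype(np.float32)*1000))
go(hw(-122,-50,270),down(-80.1))
```

```text
red 232 [ 0.5179759  -0.18493838  0.13487807] [ 0.48934157 -0.22701042 -0.0013652 ] [ 0.52368993 -0.16691989  0.13693745]
blue 368 [ 0.54854775 -0.03078713  0.15605063] [ 0.4959055  -0.12595485  0.15327091] [ 0.55869827 -0.01783586  0.28330983]
dark 624 [ 0.56401385 -0.17784577  0.16338331] [ 0.55252108 -0.20048921  0.15619417] [ 0.57525673 -0.15666589  0.16633214]
198 ((517.1502685546875, -186.50350952148438), (6.108387470245361, 39.03693771362305), 11.868542671203613)
pos [ 0.5126 -0.1706  0.2707] t 2.25 MOVE [ 1.1 15.   0.7] [-0.0011 -0.001   0.0094]
```

View pics/w1.png

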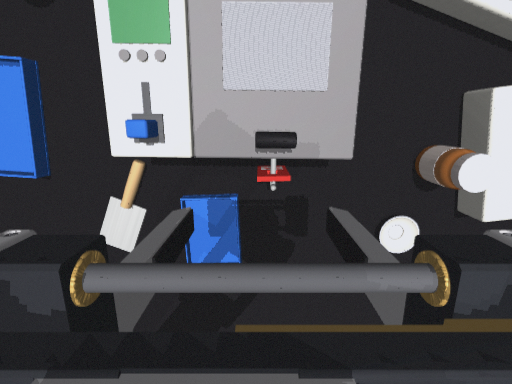

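The wrist view shows the tag edge-on at (273,174), the hook through it, the grip bar at (276,140) and the knob at (141,128). All of them fit the estimated heater pose within 1.5 mm.

Call:
{"name": "drive_tool", "arguments": {
  "moves": [
    [1, 1.7, 16, 0, 0, 0, 0.009],
    [1, 1.7, 16, 40, 0, 0, 0.009],
    [1, 1.7, 16, 80, 0, 0, 0.009],
    [1, 1.7, 16, 100, 0, 0, 0.009],
    [1, 1.7, 16, 100, 0, 0, 0.009],
    [1, 1.7, 16, 100, 0, 0, 0.009]
  ]
}}

```text
t: 2.85
position: [0.5177, -0.1875, 0.1709]
eef_rot: [-3.129, -0.267, -0.001]
ft_force: [-0.4, 0.8, 0.1]
width: 0.998
gripper_force: 0.0
```

```bash
sed -i 's/O=np.array.*\; A/O=np.array([.6288,-.116,0]); A/' h.py
python3 - <<'E'
from h import *
go(hw(-122,-50,91),down(-80.1))
E
```

```text
pos [ 0.5177 -0.1875  0.1709] t 2.85 MOVE [-0.4 -1.3 79.9] [-0.0007 -0.0009 -0.0025]
```

Good. Descend, then close.

Call:
{"name": "drive_tool", "arguments": {
  "moves": [
    [1, -0.4, -1.3, 30, 0, 0, 0],
    [1, -0.4, -1.3, 60, 0, 0, 0],
    [1, -0.4, -1.3, 80, 0, 0, 0],
    [1, -0.4, -1.3, 80, 0, 0, 0],
    [-1, -0.4, -1.3, 80, 0, 0, 0],
    [-1, -0.4, -1.3, 80, 0, 0, 0],
    [-1, -0.4, -1.3, 80, 0, 0, 0],
    [-1, -0.4, -1.3, 80, 0, 0, 0],
    [-1, -0.4, -1.3, 80, 0, 0, 0],
    [-1, -0.4, -1.3, 80, 0, 0, 0],
    [-1, -0.4, -1.3, 80, 0, 0, 0]
  ]
}}

```text
t: 3.95
position: [0.5168, -0.186, 0.0902]
eef_rot: [-3.129, -0.266, -0.0]
ft_force: [-0.3, -0.1, 0.0]
width: 0.437
gripper_force: 0.0
```

Call:
{"name": "drive_tool", "arguments": {
  "moves": [
    [-1, 0, 0, 0, 0, 0, 0],
    [-1, 0, 0, 0, 0, 0, 0],
    [-1, 0, 0, 0, 0, 0, 0]
  ]
}}

```text
t: 4.25
position: [0.5168, -0.186, 0.0901]
eef_rot: [-3.129, -0.266, -0.0]
ft_force: [-0.1, -0.2, -0.6]
width: 0.421
gripper_force: 30.0
```

Call:
{"name": "drive_tool", "arguments": {
  "moves": [
    [-1, 0, 0, -7, 0, 0, 0],
    [-1, 0, 0, -14, 0, 0, 0],
    [-1, 0, 0, -14, 0, 0, 0],
    [-1, -5, 0, -14, 0, 0, 0],
    [-1, -10, 0, -14, 0, 0, 0],
    [-1, -10, 0, -14, 0, 0, 0]
  ]
}}

```text
t: 4.85
position: [0.5061, -0.1877, 0.1039]
eef_rot: [-3.129, -0.266, 0.001]
ft_force: [0.6, 1.2, 0.2]
width: 0.429
gripper_force: 30.0
```

Call:
{"name": "drive_tool", "arguments": {
  "moves": [
    [-1, -5, 0, 0, 0, 0, 0],
    [-1, -10, 0, 0, 0, 0, 0],
    [-1, -15, 0, 0, 0, 0, 0],
    [-1, -20, 0, 0, 0, 0, 0],
    [-1, -30, 0, 0, 0, 0, 0],
    [-1, -45, 0, 0, 0, 0, 0],
    [-1, -45, 0, 0, 0, 0, 0]
  ]
}}

```text
t: 5.55
position: [0.4608, -0.1955, 0.1041]
eef_rot: [-3.129, -0.264, 0.001]
ft_force: [-0.0, 0.3, -0.5]
width: 0.422
gripper_force: 30.0
```

Run:
```python
from h import *
f,W=cloud("wrist"); cv2.imwrite("pics/w2.png",f[...,::-1])
f,W=cloud("top");r,g,b=np.moveaxis(f.astype(int),-1,0);z=W[...,2]
v,u=np.mgrid[:384,:512]
m=(b>120)&(r<80)&(u>160)&(u<215)&(v>155)&(v<225)&(abs(W[...,0]-.51)<.13)&(abs(W[...,1]-.25)<.1)
P=W[m];fl=P[P[:,2]<.012];print(len(P),len(fl),cv2.minAreaRect(fl[:,:2].astype(np.float32)*1000)); rim=P[(P[:,2]>.022)&(P[:,2]<.04)];print(cv2.minAreaRect(rim[:,:2].astype(np.float32)*1000))
go([.51,.25,.2],down(-80))
```

```text
1674 1411 ((518.7905883789062, 254.4221954345703), (184.2776641845703, 132.87213134765625), 6.878524303436279)
((509.40203857421875, 252.7687225341797), (180.75717163085938, 129.99990844726562), 6.957736015319824)
pos [ 0.4623 -0.1955  0.1043] t 5.65 MOVE [ 122.1 -431.2  -95.1] [-0.001  -0.001  -0.0055]
```

View pics/w2.png

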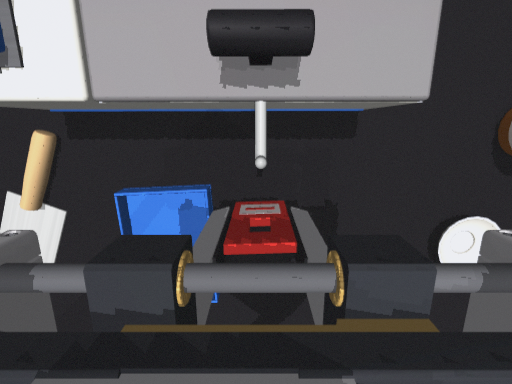

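The hook at (261,162) is free and the tag is held at (262,228), slightly tilted. Next it goes to the tray.

Call:
{"name": "drive_tool", "arguments": {
  "moves": [
    [-1, 0, 0, -40, 0, 0, 0],
    [-1, 0, 0, -80, 0, 0, 0],
    [-1, 0, -40, -120, 0, 0, 0],
    [-1, 20, -80, -120, 0, 0, 0],
    [-1, 40, -125, -120, 0, 0, 0],
    [-1, 50, -170, -120, 0, 0, 0],
    [-1, 70, -215, -120, 0, 0, 0],
    [-1, 85, -260, -120, 0, 0, 0],
    [-1, 100, -305, -120, 0, 0, 0],
    [-1, 110, -350, -120, 0, 0, 0],
    [-1, 122, -395, -120, 0, 0, 0],
    [-1, 122, -433, -120, 0, 0, 0]
  ]
}}

```text
t: 6.85
position: [0.5101, 0.2548, 0.2242]
eef_rot: [-3.128, -0.268, -0.001]
ft_force: [1.3, 0.2, -0.5]
width: 0.425
gripper_force: 30.0
```

Call:
{"name": "drive_tool", "arguments": {
  "moves": [
    [-1, 0, 0, 0, 0, 0, 0],
    [-1, 0, 0, 0, 0, 0, 0],
    [-1, 0, 0, 0, 0, 0, 0]
  ]
}}

```text
t: 7.15
position: [0.5099, 0.2512, 0.2247]
eef_rot: [-3.13, -0.265, -0.001]
ft_force: [-0.2, 0.0, -1.2]
width: 0.424
gripper_force: 30.0
```

Run:
```python
from h import *
f,W=cloud("wrist"); r,g,b=np.moveaxis(f.astype(int),-1,0);v,u=np.mgrid[:384,:512]
o=status.get_obs();m=(r>120)&(g<70)&(b<70)&(u>200)&(u<320)&(v>150)
P=(W[m]-o["position"])@R.from_rotvec(o["eef_rot"]).as_matrix()*1000
print("red in tool mm",m.sum(),P.min(0),P.max(0))
c=P-P.mean(0);print(np.linalg.svd(c[np.isfinite(c).all(1)],full_matrices=False)[2])
go([.51,.253,.1],down(-80))
f,W=cloud("scene");r,g,b=np.moveaxis(f.astype(int),-1,0)
m=(r>110)&(g<70)&(b<70); P=(W[m]-o["position"])@R.from_rotvec(o["eef_rot"]).as_matrix()*1000
P=P[np.linalg.norm(P,axis=1)<130];print(len(P),P.min(0),P.max(0))
```

```text
red in tool mm 990 [nan nan nan] [nan nan nan]
[]
pos [0.51   0.2508 0.2248] t 7.2 MOVE [  0.3  -2.  124.8] [-0.0009 -0.0006 -0.0063]
179 [ -6.9992261  -21.37989127 -44.92168001] [ 6.77712886 19.18973216 34.16150903]
```

Call:
{"name": "drive_tool", "arguments": {
  "moves": [
    [-1, 8, -2, 0, 0, 0.15, 0],
    [-1, 8, -2, 20, 0, 0.3, 0],
    [-1, 8, -2, 40, 0, 0.45, 0],
    [-1, 8, -2, 60, 0, 0.6, 0],
    [-1, 8, -2, 80, 0, 0.75, 0],
    [-1, 8, -2, 100, 0, 0.9, 0],
    [-1, 8, -2, 120, 0, 0.9, 0],
    [-1, 8, -2, 140, 0, 0.9, 0],
    [-1, 8, -2, 160, 0, 0.9, 0],
    [-1, 8, -2, 175, 0, 0.9, 0],
    [-1, 8, -2, 185, 0, 0.9, 0],
    [-1, 8, -2, 185, 0, 0.9, 0]
  ]
}}

```text
t: 8.45
position: [0.5194, 0.2462, 0.0474]
eef_rot: [-2.757, -0.244, -1.302]
ft_force: [-0.1, 0.2, -1.1]
width: 0.427
gripper_force: 30.0
```

Run:
```python
from h import *
f,W=cloud("scene"); cv2.imwrite("pics/s3.png",cv2.resize(f[190:320,200:400,::-1],None,fx=4,fy=4))
o=status.get_obs();print(o["position"],o["eef_rot"],o["ft_force"],o["qpos"])
r,g,b=np.moveaxis(f.astype(int),-1,0);P=W[(r>110)&(g<70)&(b<70)]
P=P[np.linalg.norm(P-o["position"],axis=1)<.1];print(len(P),P.min(0),P.max(0))
```

```text
[0.51980507 0.24684193 0.04851923] [-2.75550537 -0.24476308 -1.30365568] [-0.20045114  0.07592202  0.46729715] [ 0.48271559 -0.1746736   2.23541706 -0.81971747  0.31435942  2.56567969]
206 [0.48616019 0.22133075 0.02403805] [0.54883862 0.27075482 0.0783978 ]
```

View pics/s3.png

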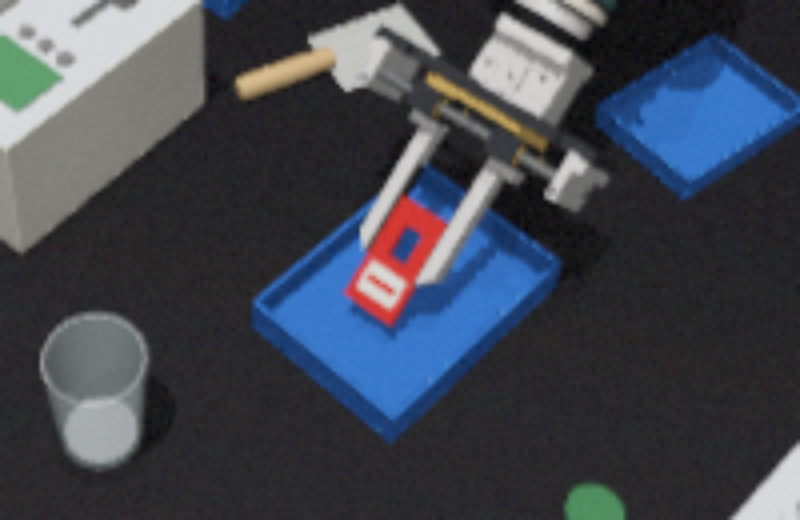

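The tag hangs over the middle of the big tray at crop (395,260), lower edge about 2 cm above the floor. Joint 6 is close to its limit, so I ease the tilt a little while lowering.

Call:
{"name": "drive_tool", "arguments": {
  "moves": [
    [-1, 0, 0, 0, 0, -0.1, 0],
    [-1, -4, 0, 3, 0, -0.13, 0],
    [-1, -8, 0, 6, 0, -0.13, 0],
    [-1, -10, 0, 8, 0, -0.13, 0],
    [-1, -10, 0, 8, 0, -0.13, 0]
  ]
}}

```text
t: 9.0
position: [0.5182, 0.2472, 0.0341]
eef_rot: [-2.845, -0.257, -1.124]
ft_force: [-1.3, 0.6, -0.6]
width: 0.423
gripper_force: 30.0
```

Run:
```python
from h import *
f,W=cloud("scene")
o=status.get_obs();print(o["position"],o["eef_rot"],o["ft_force"],o["qpos"])
r,g,b=np.moveaxis(f.astype(int),-1,0);P=W[(r>110)&(g<70)&(b<70)]
P=P[np.linalg.norm(P-o["position"],axis=1)<.1];print(len(P),P.min(0),P.max(0))
```

```text
[0.51822324 0.24730508 0.03425025] [-2.84460304 -0.2571202  -1.12365314] [-0.24906779  0.45310736 -0.66431934] [ 0.45767369 -0.14324835  2.16116196 -0.45348375  0.42780534  2.19506589]
208 [0.48701174 0.22470468 0.00992378] [0.54560971 0.27170286 0.06991463]
```

Call:
{"name": "drive_tool", "arguments": {
  "moves": [
    [0.2, 0, 0, 0, 0, 0, 0],
    [0.2, 0, 0, 0, 0, 0, 0],
    [0.2, 0, 0, 0, 0, 0, 0],
    [0.2, 0, 0, 0, 0, 0, 0],
    [0.2, 0, 0, 0, 0, 0, 0],
    [0.2, 0, 0, -20, 0, 0, 0],
    [0.2, 0, 0, -50, 0, 0, 0],
    [0.2, 0, 0, -90, 0, 0, 0],
    [0.2, 0, 0, -130, 0, 0, 0],
    [0.2, 20, 0, -150, 0, -0.15, 0],
    [0.2, 50, 0, -150, 0, -0.3, 0],
    [0.2, 80, 0, -150, 0, -0.45, 0]
  ]
}}

```text
t: 10.25
position: [0.4753, 0.2391, 0.2033]
eef_rot: [-3.056, -0.28, -0.468]
ft_force: [0.4, 0.4, 1.3]
width: 0.601
gripper_force: 0.0
```

Run:
```python
from h import *
f,W=cloud("scene"); cv2.imwrite("pics/s4.png",cv2.resize(f[130:330,130:430,::-1],None,fx=2.5,fy=2.5))
o=status.get_obs();print(o["position"],o["eef_rot"],o["ft_force"],o["qpos"])
r,g,b=np.moveaxis(f.astype(int),-1,0);P=W[(r>110)&(g<70)&(b<70)]
P=P[np.linalg.norm(P-[.51,.25,.02],axis=1)<.13];print(len(P),P.min(0),P.max(0))
go(hw(-75,-50,270),down(-80.1))
```

```text
[0.48784047 0.24137171 0.20692326] [-3.05671122 -0.27513183 -0.47325312] [6.47165787 0.22634471 0.03906295] [ 0.39092479 -0.15290696  1.63359349 -0.05642134  1.35794087  1.78568829]
167 [0.45906177 0.21920693 0.00319184] [0.54150348 0.26906381 0.01235583]
pos [0.4878 0.2414 0.2069] t 10.3 MOVE [ 19.3 425.7 -63.9] [-0.0099 -0.308   0.0067]
```

View pics/s4.png

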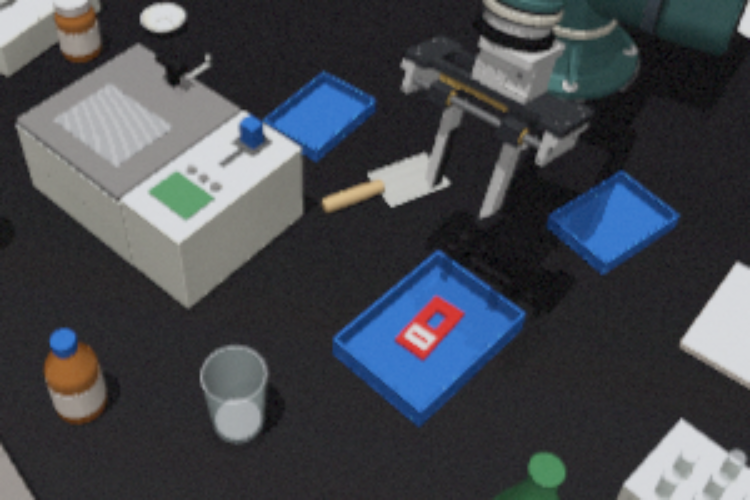

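The tag lies flat in the big tray (crop (430,327), z from 3 to 12 mm) and nothing else has moved. Next is the lid grip.

Call:
{"name": "drive_tool", "arguments": {
  "moves": [
    [1, 0, 20, -30, 0, -0.1, 0],
    [1, 5, 60, -64, 0, -0.2, 0],
    [1, 10, 105, -64, 0, -0.3, 0],
    [1, 19, 150, -64, -0.01, -0.308, 0.006],
    [1, 19, 195, -64, -0.01, -0.308, 0.006],
    [1, 19, 240, -64, -0.01, -0.308, 0.006],
    [1, 19, 285, -64, -0.01, -0.308, 0.006],
    [1, 19, 330, -64, -0.01, -0.308, 0.006],
    [1, 19, 375, -64, -0.01, -0.308, 0.006],
    [1, 19, 410, -64, -0.01, -0.308, 0.006],
    [1, 19, 426, -64, -0.01, -0.308, 0.006],
    [1, 19, 426, -64, -0.01, -0.308, 0.006]
  ]
}}

```text
t: 11.5
position: [0.552, -0.1824, 0.2625]
eef_rot: [3.128, 0.27, -0.007]
ft_force: [0.2, 0.2, -0.7]
width: 0.997
gripper_force: 0.0
```

Call:
{"name": "drive_tool", "arguments": {
  "moves": [
    [1, 0, 0, 0, 0, 0, 0],
    [1, 0, 0, 0, 0, 0, 0]
  ]
}}

```text
t: 11.7
position: [0.5522, -0.1791, 0.2639]
eef_rot: [3.127, 0.278, -0.004]
ft_force: [0.4, 1.1, 0.3]
width: 1.002
gripper_force: 0.0
```

Run:
```python
from h import *
go(hw(-75,-50,138),down(-80.1))
f,W=cloud("wrist"); v,u=np.mgrid[:384,:512];m=(f.max(-1)<60)&(W[...,2]>.14)&(W[...,2]<.175)&(v<200)
print(m.sum(),np.nanmedian(W[m],0),cv2.minAreaRect(W[m][:,:2].astype(np.float32)*1000),hw(-75,-50,165))
```

```text
pos [ 0.5522 -0.1791  0.2639] t 11.7 MOVE [ 11.7   0.8 125.9] [0.0018 0.003  0.0044]
621 [ 0.56527132 -0.17847636  0.16344855] ((564.2376708984375, -178.7526092529297), (16.208293914794922, 42.71568298339844), 10.000662803649902) [ 0.56351326 -0.17815015  0.165     ]
```

Call:
{"name": "drive_tool", "arguments": {
  "moves": [
    [1, 12.5, 1, 0, 0, 0.003, 0.004],
    [1, 12.5, 1, 40, 0, 0.003, 0.004],
    [1, 12.5, 1, 80, 0, 0.003, 0.004],
    [1, 12.5, 1, 110, 0, 0.003, 0.004],
    [1, 12.5, 1, 125, 0, 0.003, 0.004],
    [1, 12.5, 1, 125, 0, 0.003, 0.004],
    [-1, 12.5, 1, 125, 0, 0.003, 0.004],
    [-1, 12.5, 1, 125, 0, 0.003, 0.004],
    [-1, 12.5, 1, 125, 0, 0.003, 0.004],
    [-1, 12.5, 1, 125, 0, 0.003, 0.004],
    [-1, 12.5, 1, 125, 0, 0.003, 0.004],
    [-1, 12.5, 1, 125, 0, 0.003, 0.004]
  ]
}}

```text
t: 12.95
position: [0.5643, -0.1801, 0.1388]
eef_rot: [3.128, 0.268, -0.0]
ft_force: [0.2, 0.1, 0.3]
width: 0.527
gripper_force: 0.0
```

Call:
{"name": "drive_tool", "arguments": {
  "moves": [
    [-1, 0, 0, 0, 0, 0, 0],
    [-1, 0, 0, 0, 0, 0, 0],
    [-1, 0, 0, 0, 0, 0, 0]
  ]
}}

```text
t: 13.25
position: [0.5639, -0.1784, 0.1386]
eef_rot: [-3.129, -0.27, 0.001]
ft_force: [-2.0, 5.4, 1.9]
width: 0.464
gripper_force: 30.0
```

Call:
{"name": "drive_tool", "arguments": {
  "moves": [
    [-1, 0.7, 0, -3, 0, 0, 0],
    [-1, 1.4, 0, -6, 0, 0, 0],
    [-1, 2, 0, -9, 0, 0, 0],
    [-1, 2.6, 0, -11, 0, 0, 0],
    [-1, 3, 0, -13, 0, 0, 0],
    [-1, 3, 0, -13, 0, 0, 0]
  ]
}}

```text
t: 13.85
position: [0.5668, -0.1779, 0.1498]
eef_rot: [-3.129, -0.27, 0.004]
ft_force: [1.3, 4.9, -4.4]
width: 0.464
gripper_force: 30.0
```

Call:
{"name": "drive_tool", "arguments": {
  "moves": [
    [-1, 0.5, 0, -2, 0, 0, 0],
    [-1, 1, 0, -4, 0, 0, 0],
    [-1, 1, 0, -4, 0, 0, 0]
  ]
}}

```text
t: 14.15
position: [0.568, -0.1777, 0.1538]
eef_rot: [-3.129, -0.27, 0.003]
ft_force: [2.1, 6.1, -4.1]
width: 0.464
gripper_force: 30.0
```

Call:
{"name": "drive_tool", "arguments": {
  "moves": [
    [-1, 1, 0, -4, 0, 0, 0],
    [-1, 2, 0, -8, 0, 0, 0],
    [-1, 3, 0, -12, 0, 0, 0],
    [-1, 3, 0, -12, 0, 0, 0]
  ]
}}

```text
t: 14.55
position: [0.5721, -0.177, 0.1661]
eef_rot: [-3.129, -0.271, -0.001]
ft_force: [4.9, 6.2, -5.6]
width: 0.465
gripper_force: 30.0
```

Run:
```python
from h import *
f,W=cloud("wrist"); cv2.imwrite("pics/w5.png",f[...,::-1])
H=(W-O)@R.from_euler('z',A).as_matrix()*1000
x,y,z=np.moveaxis(H,-1,0)
for x0 in(-60,-30,0,30,60):
    for nm,y0,y1 in(("lid",-140,-100),("lidR",0,40),("deck",60,80)):
        m=(abs(x-x0)<6)&(y>y0)&(y<y1)&(z<200)&(z>90); print(x0,nm,m.sum(),np.median(z[m]) if m.sum() else 0)
o=status.get_obs();print(o["position"],o["ft_force"],o["gripper_force"])
```

```text
-60 lid 807 147.55933768403017
-60 lidR 813 147.43049440013507
-60 deck 314 121.76573466226603
-30 lid 839 142.69633846768033
-30 lidR 841 142.64088838530768
-30 deck 354 121.8205996514102
0 lid 897 138.1228447304025
0 lidR 895 138.03578931096172
0 deck 364 121.75170910524858
30 lid 873 133.3586803225642
30 lidR 902 133.30987860966576
30 deck 432 122.46408986515551
60 lid 925 128.61179531078477
60 lidR 924 128.46724504299502
60 deck 472 122.92440270002837
[ 0.57195072 -0.17704004  0.16577237] [ 3.05155203  5.72906566 -4.59445051] 29.9989253282547
```

View pics/w5.png

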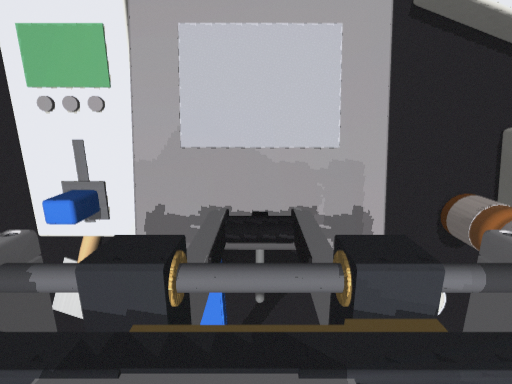

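The lid surface slopes at 0.158 rad, well past the 0.05 stop, so the lid is not caught. The knob at (72,207) is left alone and I raise the lid further along its arc.

Call:
{"name": "drive_tool", "arguments": {
  "moves": [
    [-1, 6, 0, -11, 0, 0, 0],
    [-1, 12, 0, -21, 0, 0, 0],
    [-1, 18, 0, -32, 0, 0, 0],
    [-1, 25, 0, -41, 0, 0, 0],
    [-1, 32, 0, -50.5, 0, 0, 0],
    [-1, 40, 0, -59, 0, 0, 0],
    [-1, 40, 0, -59, 0, 0, 0]
  ]
}}

```text
t: 15.3
position: [0.611, -0.1703, 0.2253]
eef_rot: [-3.129, -0.271, 0.004]
ft_force: [-1.8, 5.4, -4.3]
width: 0.466
gripper_force: 30.0
```

Call:
{"name": "drive_tool", "arguments": {
  "moves": [
    [-1, 8.5, 0, -8, 0, 0, 0],
    [-1, 18, 0, -16, 0, 0, 0],
    [-1, 27.5, 0, -23, 0, 0, 0],
    [-1, 37.5, 0, -29, 0, 0, 0],
    [-1, 48, 0, -34.5, 0, 0, 0],
    [-1, 59, 0, -39.5, 0, 0, 0],
    [-1, 66, 0, -42, 0, 0, 0],
    [-1, 66, 0, -42, 0, 0, 0],
    [-1, 66, 0, -42, 0, 0, 0],
    [-1, 66, 0, -42, 0, 0, 0]
  ]
}}

```text
t: 16.3
position: [0.6749, -0.1593, 0.2668]
eef_rot: [-3.129, -0.27, 0.007]
ft_force: [-1.8, 5.4, -1.7]
width: 0.464
gripper_force: 30.0
```

Run:
```python
from h import *
f,W=cloud("scene"); cv2.imwrite("pics/s6.png",cv2.resize(f[90:330,90:430,::-1],None,fx=2.2,fy=2.2))
o=status.get_obs();g=o["position"]+[0,0,.0188]; h=R.from_euler('z',-A).apply(g-O)*1000
print(h,"lid deg",np.degrees(np.arctan2(h[2]-116,100-h[0]))-12.9,o["ft_force"],o["t"],o["gripper_force"],np.hypot(h[2]-116,100-h[0]))
f,W=cloud("wrist");H=(W-O)@R.from_euler('z',A).as_matrix()*1000
x,y,z=np.moveaxis(H,-1,0);m=(y>-140)&(y<-100)&(z>130)&(z<280)&(x<100)&(x>-60)
if m.sum()>50: print(m.sum(),np.degrees(np.arctan(np.polyfit(x[m],z[m],1)[0])))
```

```text
[ 37.87278633 -50.59830864 285.63858301] lid deg 56.98561220731576 [-1.70167922  4.42049775 -2.25939818] 16.35 29.999436736106873 180.65724320777719
4539 -55.6309702295268
```

View pics/s6.png

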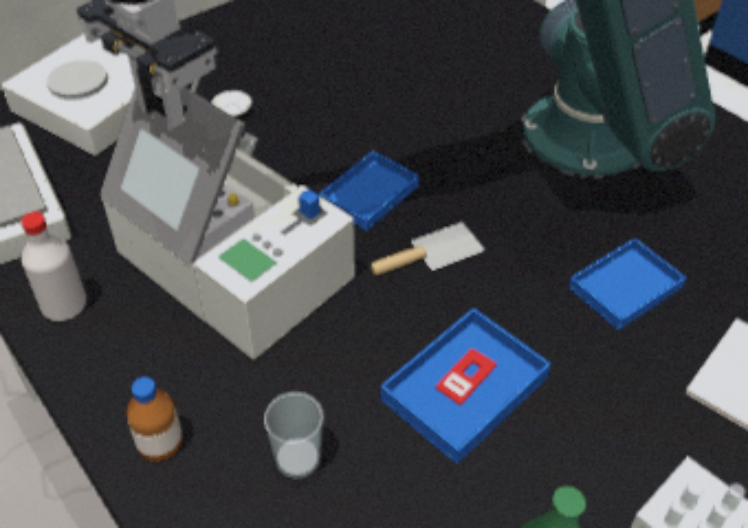

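The lid is held open at about 56°, and the tag is flat in the tray at crop (466,375). The other things are undisturbed, so I'm handing in.

```bash
python3 -c "
from rig import hand_in
print(hand_in())"
```

```text
the job is handed in; nothing more can be done
None
```

I put the tag in the blue tray, tried the lid by its grip and found it free, so I left the release alone; I handed in at about 16 s with the gripper still holding the lid open at about 56°, and the last picture shows nothing else disturbed.

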